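# Shut and hook the blue egg drawer

### The job

Push the drawer with the blue eggs fully shut with the fingertips, then push that box's brass hook latch round until it points straight ahead and hooks in front of the drawer's pin. Push gently and do not grip or lift anything; leave the red-egg box and the jar, bottle and egg cup as they are.

Things in the scene. Friction and masses are not known exactly. Their poses are not given: they have to be found in the camera images.
- blue_box: Small fixed plywood egg box with BLUE wooden eggs in its drawer and a blue dot (44 mm across) on its top: 160 (x) x 130 (y) x 85 mm high, does not move. Origin: centre of its underside. Its -x side is the open front through which the drawer slides.
- blue_drawer (a joint): How far the drawer of the blue box is pulled out (m): 0 = fully shut, 0.11 = out; it slides along the box's own x axis, opening to -x. Friction about 2 N and some damping; it stays where it is left and meets a hard stop at 0. Four blue eggs are fixed in it, tops 72 mm above the table. A 6 mm catch pin on its front panel, 12 mm to the -y side of the middle, rises to 95 mm.
- blue_front (a point): Centre of the outer face of the blue push plate on the drawer's front, 47.5 mm above the table; moves with the drawer; 103 mm in front (-x) of the box's origin when the drawer is shut. The plate is 100 wide, 6 thick, from 25 to 70 mm above the table; it stands off the wooden front panel (130 wide, 14 to 77 mm above the table) on springs and gives up to 5 mm, 2.5 N per mm.
- blue_latch (a joint): Angle of the brass hook latch on top of the blue box (rad), about a vertical pivot: 0 = closed, arm straight ahead along the box's -x, hooked end in front of the drawer's pin; it can go on to -0.2, where it is stopped, and grows anticlockwise from above to 1.4 as the arm swings out to the box's -y side (open). Friction about 0.04 N m; stays where it is left.
- blue_pivot (a point): Pivot of the blue box's latch, on the box: 50 mm in front (-x) of the box's origin and 30 mm to its -y side, 96 mm above the table.
- blue_tab (a point): Point on the blue latch arm under its thumb tab, 40 mm from the pivot and 96 mm above the table. The arm is 10 mm wide, 88 to 98 mm above the table, and reaches 60 mm from the pivot; there a 28 mm hooked end, 8 mm thick, turns off at a right angle, to the box's +y side when closed. The tab is 12 mm long, 6 mm wide, its top 108 mm above the table.
- red_box: Small fixed plywood egg box with RED wooden eggs in its drawer and a red dot (44 mm across) on its top: 160 (x) x 130 (y) x 85 mm high, does not move. Origin: centre of its underside. Its -x side is the open front through which the drawer slides.
- red_drawer (a joint): How far the drawer of the red box is pulled out (m): 0 = fully shut, 0.11 = out; it slides along the box's own x axis, opening to -x. Friction about 2 N and some damping; it stays where it is left and meets a hard stop at 0. Four red eggs are fixed in it, tops 72 mm above the table. A 6 mm catch pin on its front panel, 12 mm to the -y side of the middle, rises to 95 mm.
- red_front (a point): Centre of the outer face of the red push plate on the drawer's front, 47.5 mm above the table; moves with the drawer; 103 mm in front (-x) of the box's origin when the drawer is shut. The plate is 100 wide, 6 thick, from 25 to 70 mm above the table; it stands off the wooden front panel (130 wide, 14 to 77 mm above the table) on springs and gives up to 5 mm, 2.5 N per mm.
- red_latch (a joint): Angle of the brass hook latch on top of the red box (rad), about a vertical pivot: 0 = closed, arm straight ahead along the box's -x, hooked end in front of the drawer's pin; it can go on to -0.2, where it is stopped, and grows anticlockwise from above to 1.4 as the arm swings out to the box's -y side (open). Friction about 0.04 N m; stays where it is left.
- red_pivot (a point): Pivot of the red box's latch, on the box: 50 mm in front (-x) of the box's origin and 30 mm to its -y side, 96 mm above the table.
- red_tab (a point): Point on the red latch arm under its thumb tab, 40 mm from the pivot and 96 mm above the table. The arm is 10 mm wide, 88 to 98 mm above the table, and reaches 60 mm from the pivot; there a 28 mm hooked end, 8 mm thick, turns off at a right angle, to the box's +y side when closed. The tab is 12 mm long, 6 mm wide, its top 108 mm above the table.
- dye_jar: Loose closed jar of dark dye with a black lid, 68 mm across, 120 mm tall. Origin: centre of its underside. Leave alone.
- vinegar: Loose clear bottle with a green cap, 60 mm across, 190 mm tall. Origin: centre of its underside. Leave alone.
- egg_cup: Loose white egg cup with a yellow egg in it (one piece), 48 mm across, 90 mm tall. Origin: centre of its underside. Leave alone.
Not all that is in view belongs to the job. Leave any black, pink or turquoise look-alike of the blue_box alone.

How it is judged:
By the outcome, as a careful person would: the job done as asked, in the order asked, and still so for the second after the job is handed in, with the robot touching nothing.
It also fails if it takes over 50 s, if anything falls off the work surface, if the arm or the gripper's body presses on something with over 40 N, if the wrist force passes 120 N, or if a joint passes its speed limit or range.

### The arm

A 7-joint arm with a two-finger parallel gripper is mounted at the origin on the work surface. World frame = base frame: x ahead of the robot, y to its left, z up, the work surface at z = 0. Lengths are in m, angles in rad, forces in N, time in s.
With the tool pointing down it reaches from about 0.425 to 0.975 m from the base axis. Payload 16.7 kg.
Tool frame: the origin (TCP) lies between the finger pads; the fingertips stand 8 mm ahead of it and the grasp point (between the pads) lies 11 mm behind it; z points along the fingers, y is the line along which they close (so a half turn about z gives the same grasp; the last joint's range is limited). The gripper opens to 85 mm and grips with 20 to 120 N. Pads are 22 mm wide; open, the fingers measure 114 mm over their backs; the gripper's body (76 mm by 85 mm) begins 54 mm behind the grasp point. The pads swing forward as they close: fully open they stand 13 mm farther back than shut.
Start: joints at [-1.286, 0.426, 0.074, 1.606, -0.034, 1.111, -0.067], TCP at [0.284, 0.612, 0.239] pointing down, gripper open.
Joint ranges: [-2.85, 2.85], [-0.5, 2.14], [-1.23, 1.37], [0.21, 2.46], [-1.02, 4.16], [0.16, 2.05], [-2.73, 2.73]. Speed limits (rad/s): [1.89, 1.89, 2.39, 2.39, 3.01, 3.01, 3.01].

### API

Orientations are given as a unit quaternion [w, x, y, z].
In Python, from station import r gives the robot as it stands. The module is installed in compiled form; this text tells all that it offers.
- The arm moves only by the shell command python3 -m handwheel 'ROWS'. ROWS is JSON, a list that holds one entry, the list of rows, each a list of 7 numbers: the shift along the tool's x, y, z as a fraction of full scale, then the turn, a rotation vector about the tool's x, y, z as a fraction of full scale, then the opening, from 0 (shut) to 1 (fully open). In form: [[[x, y, z, wx, wy, wz, grip], ...]]. A call has 1 to 12 rows; each row shifts and turns the commanded pose from where the row before left it, along the tool's axes as they then stand; what a row does not reach is not made up. Full scale, the value 1, is 0.25 m for a shift and pi/2 rad for a turn. A row lasts 1/10 s, in which the tool goes at most 50 mm and 8.59 degrees, less where a joint would pass 70% of its speed; a pose out of reach is approached as far as the arm can. A call with a number of a shift or a turn outside -1 to 1 is refused whole. A call with a gripper value outside its range is refused whole. The fingers move at their own pace and stop on an object; the grip force is fixed at half the most. Time passes only in rows, so rows that do not move let the fingers close. It gives the time, the measured TCP pose, the force, the opening and the grip force at its end, in the units of the state.
- r.observe(): the state, without advancing time (a new reading comes with each control period).
- r.capture(name): name is "scene" or "top" or "wrist"; returns a dict with "image" (400x640x3 uint8, red, green, blue), "camera_matrix" (3x3 intrinsics, pixels), "world_from_camera" (4x4, takes a point from camera to world coordinates); the wrist camera has in their place "mount" (4x4, takes a point from camera to tool coordinates, whose origin is the TCP and whose axes are the flange's). Camera axes: x right, y down, z forward; pixel columns grow to the right and rows downward; lengths in m; the calibration is good to about 2 mm. A picture is of the moment at which its call begins: read the wrist's pose just before it. There is no depth.
- r.sign_off(): hands the job in; it is judged then, once.
The state is a dict: "t": time; "joints": joint angles; "qd": joint speeds; "joint_torque": joint torques, N m; "position": TCP position; "ee_rot": TCP orientation; "wrist_force": force on the tool from outside, world axes, zero at the start; "wrist_torque": the same for the moment, N m; "opening": finger opening in m; "grip_force": force on a finger pad.
Only numpy, scipy, OpenCV 4.12 (cv2) and the standard library are available. Lean on these libraries where they do the work, as an engineer would, in place of code of your own. Each camera call takes 0.05 s, during which the arm holds its last target. There are 200 camera calls.

## Working session

There is one attempt and no reset: what is moved stays moved. The work goes in short steps, Python scripts to look and compute and a shell command to move; the robot and the scene stay as the last step left them, time stands still between calls to the robot, and variables do not carry over. Pictures are saved under pics/ and viewed, at most 10 in all, crops included, and the job is handed in when it is done.

```bash
mkdir -p pics
python3 - <<'E'
from station import r
import cv2,numpy as np
o=r.observe();print({k:np.round(o[k],3).tolist() for k in('t','position','ee_rot','opening','wrist_force')})
for n in('scene','top'):
    c=r.capture(n);cv2.imwrite(f'pics/{n}1.png',c['image'][:,:,::-1]);np.savez(f'{n}1.npz',**c)
    print(n,c['camera_matrix'].round(1).tolist(),c['world_from_camera'].round(3).tolist())
E
```

```text
{'t': 0.0, 'position': [0.284, 0.612, 0.239], 'ee_rot': [-0.0, 0.216, 0.976, -0.001], 'opening': 0.086, 'wrist_force': [-0.636, 0.345, 0.608]}
scene [[363.3, 0.0, 320.9], [0.0, 363.3, 196.5], [0.0, 0.0, 1.0]] [[0.71, 0.483, -0.512, 1.029], [0.704, -0.465, 0.537, -0.519], [0.021, -0.742, -0.671, 0.732], [0.0, 0.0, 0.0, 1.0]]
top [[427.0, 0.0, 321.8], [0.0, 427.0, 204.1], [0.0, 0.0, 1.0]] [[0.016, -0.988, 0.155, 0.367], [-1.0, -0.013, 0.025, -0.021], [-0.023, -0.156, -0.988, 1.388], [0.0, 0.0, 0.0, 1.0]]
```

View pics/scene1.png

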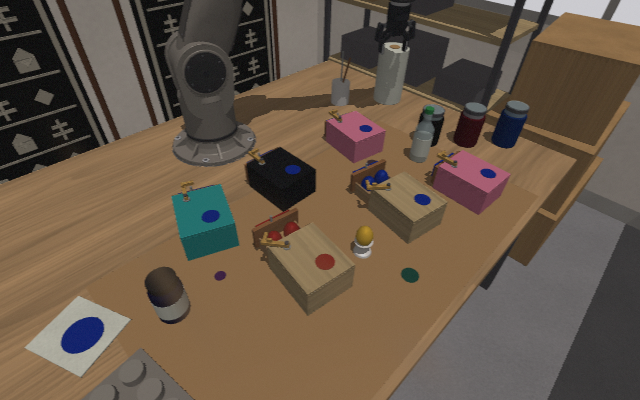

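View pics/top1.png

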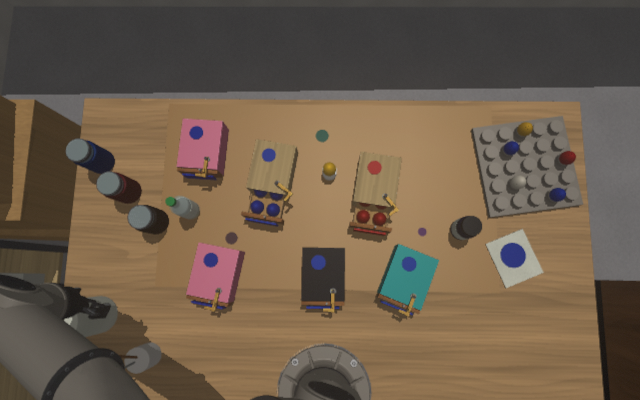

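The top view shows the blue-egg box at about (272,170), with its drawer out to about (262,222) and its latch open near (284,192). The red box is at (377,180). I'll enlarge both views.

Run:
```python
import cv2,numpy as np
a=cv2.imread('pics/top1.png')[130:235,230:310];b=cv2.imread('pics/scene1.png')[145:245,340:455]
a=cv2.resize(a,None,fx=5,fy=5,interpolation=cv2.INTER_CUBIC);b=cv2.resize(b,(390,339),interpolation=cv2.INTER_CUBIC)
for i in range(0,80,10):cv2.putText(a,str(230+i),(i*5,10),0,.35,(255,255,255))
for i in range(0,105,10):cv2.putText(a,str(130+i),(0,i*5+4),0,.35,(255,255,255))
c=np.zeros((525,790,3),np.uint8);c[:,:400]=a;c[:339,400:]=b;cv2.imwrite('pics/crop1.png',c)
```

```text
(no output)
```

View pics/crop1.png

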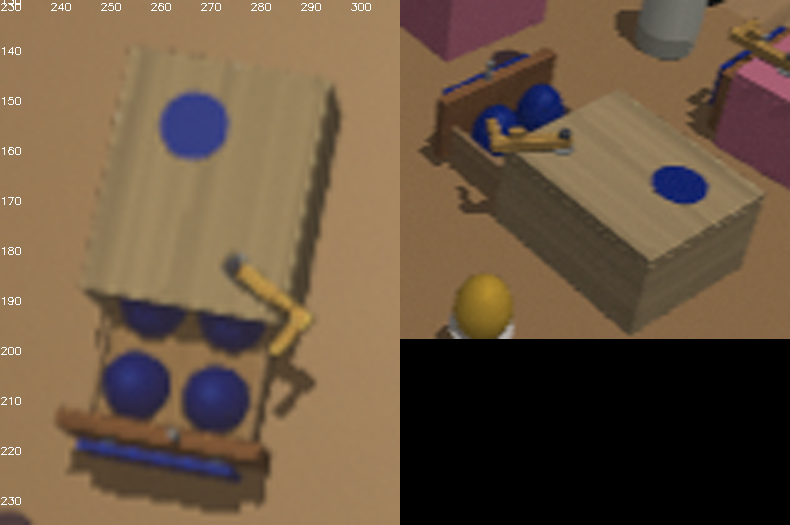

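The crop shows the box top corners at top-view pixels (256,139), (297,146), (247,188) and (286,195). The latch pivot is at (276.6,182.6), the hook corner at (291.6,194), and the plate's top edge runs from (245.6,218.6) to (277.6,225.4).

```bash
cat > h.py <<'E'
import cv2,numpy as np
from scipy.spatial.transform import Rotation as R
def ray(c,px,z):
    K=c['camera_matrix'];T=c['world_from_camera']
    d=T[:3,:3]@np.linalg.inv(K)@np.array([px[0],px[1],1.]);p=T[:3,3]
    return p+d*(z-p[2])/d[2]
def blue(c,lo=60):
    h=cv2.cvtColor(c['image'],cv2.COLOR_RGB2HSV)
    return cv2.inRange(h,(110,120,lo),(130,255,255))
E
python3 - <<'E'
from h import *
c=np.load('top1.npz')
for n,p,z in[('TL',(256,139.4),.085),('TR',(296.6,146.4),.085),('BL',(247.2,187.8),.085),('BR',(286,195.2),.085),('piv',(276.6,182.6),.098),('hook',(291,194),.098),('hookend',(285,200.5),.098),('plL',(245.6,218.4),.07),('plR',(277.6,225),.07),('bottle',(178,205),.19),('cup',(329.5,168),.085),('redTL',(360,152),.085),('redfrontL',(350,232),.07)]:print(n,ray(c,p,z).round(3))
n,l,s,ce=cv2.connectedComponentsWithStats(blue(c))
for i in range(1,n):
    if s[i,4]>60 and 235<ce[i][0]<300 and ce[i][1]<235:print(s[i],ce[i],ray(c,ce[i],.085).round(4))
c=np.load('scene1.npz')
n,l,s,ce=cv2.connectedComponentsWithStats(blue(c))
for i in range(1,n):
    if s[i,4]>60 and 340<ce[i][0]<460 and ce[i][1]<235:print('sc',s[i],ce[i],ray(c,ce[i],.085).round(4))
# scene crop scale 3.391
for nm,p,z in[('piv',(340+565/3.391-400/3.391,145+140/3.391),.098),('hook',(340+95/3.391,145+142/3.391),.098),('plL?',(340+152/3.391,145+57/3.391),.07)]:print(nm,ray(c,p,z).round(3))
E
```

```text
TL [0.778 0.224 0.085]
TR [0.756 0.095 0.085]
BL [0.621 0.246 0.085]
BR [0.599 0.124 0.085]
piv [0.636 0.152 0.098]
hook [0.6   0.107 0.098]
hookend [0.58  0.125 0.098]
plL [0.526 0.25  0.07 ]
plR [0.507 0.149 0.07 ]
bottle [0.548 0.421 0.19 ]
cup [ 0.687 -0.01   0.085]
redTL [ 0.739 -0.106  0.085]
redfrontL [ 0.488 -0.076  0.07 ]
[263 149  12  12 121] [268.46280992 154.53719008] [0.7284 0.1829 0.085 ]
[251 201  12  10  84] [256.53571429 205.29761905] [0.5658 0.2142 0.085 ]
[268 204  10  10  79] [272.48101266 208.18987342] [0.5574 0.1643 0.085 ]
sc [360 125  12   7  68] [365.23529412 128.05882353] [0.3967 0.3509 0.085 ]
sc [362 170  26  19 204] [375.64215686 177.76960784] [0.587  0.1667 0.085 ]
sc [415 194  15  11 130] [422.05384615 198.99230769] [0.7286 0.1857 0.085 ]
piv [0.643 0.15  0.098]
hook [0.606 0.107 0.098]
plL? [0.548 0.264 0.07 ]
```

Box origin is about (0.690, 0.173) with yaw about -9.5°. The drawer is about 72 mm out and the latch is at about 1.0 rad. I'll turn to the box's axes, shut the fingers and travel high to a point in front of the plate.

```bash
python3 -m handwheel '[[[0,0,0,0,0,-0.0855,0],[0,0,0,0,0,-0.0855,0],[-0.099,-0.146,0,0,0,0,0],[-0.099,-0.146,0,0,0,0,0],[-0.099,-0.146,0,0,0,0,0],[-0.099,-0.146,0,0,0,0,0],[-0.099,-0.146,0,0,0,0,0],[-0.099,-0.146,0,0,0,0,0],[-0.099,-0.146,0,0,0,0,0],[-0.099,-0.146,0,0,0,0,0],[0,0,0,0,0,0,0]]]'
cat > st.py <<'E'
from h import *
from station import r
O=np.array([.690,.173]);a=np.deg2rad(-9.5);U=np.array([[np.cos(a),np.sin(a)],[-np.sin(a),np.cos(a)]])
if __name__=='__main__':
    o=r.observe();p=np.array(o['position']);q=np.array(o['ee_rot']);m=R.from_quat(q[[1,2,3,0]]).as_matrix()
    print('t',round(o['t'],2),'pos',p.round(4),'local mm',((U@(p[:2]-O))*1e3).round(1),'toolx',m[:,0].round(3),'z',m[:,2].round(3),'F',np.round(o['wrist_force'],1),'open',round(o['opening'],3))
E
python3 st.py
```

```text
t: 1.2
position: [0.4337, 0.2857, 0.2394]
ee_rot: [0.0, 0.087, 0.996, -0.001]
wrist_force: [0.0, 1.3, -0.7]
opening: 0.0
grip_force: 0.0
t 1.2 pos [0.4337 0.2857 0.2394] local mm [-271.4   68.8] toolx [-0.985  0.173 -0.001] z [ 0.    -0.001 -1.   ] F [ 0.   1.3 -0.7] open 0.0
```

```bash
python3 -m handwheel '[[[-0.07,-0.137,0,0,0,0,0],[-0.07,-0.137,0,0,0,0,0],[0,0,0.18,0,0,0,0],[0,0,0.18,0,0,0,0],[0,0,0.18,0,0,0,0],[0,0,0.18,0,0,0,0],[0,0,0,0,0,0,0],[0,0,0,0,0,0,0]]]'
python3 st.py
python3 - <<'E'
from station import r
import cv2,numpy as np
o=[]
for n in('wrist','top'):
    c=r.capture(n);o.append(c['image'][:,:,::-1]);np.savez(n+'2.npz',**c)
t=cv2.resize(o[1][130:250,220:320],(480,576),interpolation=cv2.INTER_CUBIC)
w=cv2.resize(o[0],(320,200));x=np.zeros((576,800,3),np.uint8);x[:,:480]=t;x[:200,480:]=w
cv2.imwrite('pics/p2.png',x)
E
```

```text
t: 2.0
position: [0.4543, 0.218, 0.0597]
ee_rot: [-0.001, 0.083, 0.997, -0.001]
wrist_force: [1.2, -0.1, 0.9]
opening: 0.0
grip_force: 0.0
t 2.0 pos [0.4543 0.218  0.0597] local mm [-239.9    5.4] toolx [-0.986  0.166  0.001] z [-0.001 -0.001 -1.   ] F [ 1.2 -0.1  0.9] open 0.0
```

View pics/p2.png

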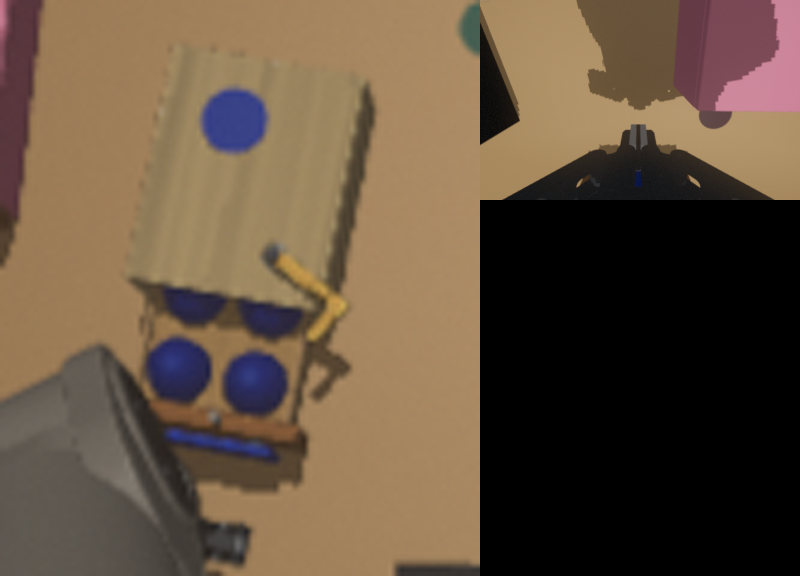

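The fingertips are clear in front of the blue plate, and nothing has been disturbed. I'll push along the box's axis in small steps.

```bash
python3 -m handwheel '[[[-0.05,-0.01,0,0,0,0,0],[-0.05,-0.01,0,0,0,0,0],[-0.04,0,0,0,0,0,0],[-0.02,0,0,0,0,0,0],[-0.02,0,0,0,0,0,0],[-0.02,0,0,0,0,0,0],[-0.02,0,0,0,0,0,0],[-0.02,0,0,0,0,0,0],[-0.02,0,0,0,0,0,0],[-0.02,0,0,0,0,0,0],[0,0,0,0,0,0,0]]]'; python3 st.py
python3 -m handwheel '[[[-0.02,0,0,0,0,0,0],[-0.02,0,0,0,0,0,0],[-0.02,0,0,0,0,0,0],[-0.02,0,0,0,0,0,0],[0,0,0,0,0,0,0]]]'; python3 st.py
```

```text
t: 3.2
position: [0.5234, 0.2014, 0.0593]
ee_rot: [0.0, 0.083, 0.997, -0.0]
wrist_force: [-0.7, 0.1, -0.1]
opening: 0.0003
grip_force: 0.2
t 3.2 pos [0.5234 0.2014 0.0593] local mm [-169.     0.5] toolx [-0.986  0.166 -0.   ] z [ 0. -0. -1.] F [-0.7  0.1 -0.1] open 0.0
t: 3.7
position: [0.5433, 0.198, 0.0593]
ee_rot: [0.0, 0.083, 0.997, 0.0]
wrist_force: [0.4, 0.4, 1.2]
opening: -0.0
grip_force: 0.2
t 3.7 pos [0.5433 0.198  0.0593] local mm [-148.9    0.5] toolx [-0.986  0.166 -0.001] z [ 0.001 -0.    -1.   ] F [0.4 0.4 1.2] open -0.0
```

```bash
python3 -m handwheel '[[[-0.02,0,0,0,0,0,0],[-0.02,0,0,0,0,0,0],[-0.02,0,0,0,0,0,0],[-0.02,0,0,0,0,0,0],[-0.016,0,0,0,0,0,0],[-0.008,0,0,0,0,0,0]]]'; python3 st.py
python3 -m handwheel '[[[-0.008,0,0,0,0,0,0],[-0.008,0,0,0,0,0,0]]]'
python3 -m handwheel '[[[0,0,0,0,0,0,0]]]'; python3 st.py
```

```text
t: 4.3
position: [0.5685, 0.1938, 0.0593]
ee_rot: [0.0, 0.083, 0.997, -0.0]
wrist_force: [-2.2, 0.3, 0.9]
opening: 0.0
grip_force: 1.1
t 4.3 pos [0.5685 0.1938 0.0593] local mm [-123.2    0.5] toolx [-0.986  0.166 -0.   ] z [ 0. -0. -1.] F [-2.2  0.3  0.9] open 0.0
t: 4.5
position: [0.572, 0.1933, 0.0593]
ee_rot: [-0.0, 0.083, 0.997, -0.0]
wrist_force: [-1.4, 1.1, 0.3]
opening: 0.0003
grip_force: 1.1
t: 4.6
position: [0.5722, 0.1933, 0.0593]
ee_rot: [0.0, 0.083, 0.997, 0.0]
wrist_force: [-1.4, 1.3, 0.3]
opening: -0.0004
grip_force: 0.6
t 4.6 pos [0.5722 0.1933 0.0593] local mm [-119.5    0.6] toolx [-0.986  0.166 -0.   ] z [ 0.  0. -1.] F [-1.4  1.3  0.3] open -0.0
```

Close to the stop now, so I'll use 1 mm steps and watch the force.

```bash
for i in 1 2 3; do :; done
python3 -m handwheel '[[[-0.006,0,0,0,0,0,0],[-0.006,0,0,0,0,0,0]]]' | grep -E 'pos|wrist'
python3 -m handwheel '[[[-0.004,0,0,0,0,0,0],[0,0,0,0,0,0,0]]]' | grep -E 'pos|wrist'
python3 -m handwheel '[[[-0.004,0,0,0,0,0,0],[0,0,0,0,0,0,0]]]' | grep -E 'pos|wrist'
python3 -m handwheel '[[[-0.004,0,0,0,0,0,0],[0,0,0,0,0,0,0]]]' | grep -E 'pos|wrist';python3 st.py
```

```text
position: [0.5749, 0.1928, 0.0593]
wrist_force: [-2.2, 0.9, 0.0]
position: [0.576, 0.1926, 0.0593]
wrist_force: [-0.9, 0.8, 0.3]
position: [0.577, 0.1925, 0.0593]
wrist_force: [-2.1, 0.9, 0.9]
position: [0.578, 0.1923, 0.0593]
wrist_force: [-1.3, 1.0, 0.4]
t 5.4 pos [0.578  0.1923 0.0593] local mm [-113.6    0.5] toolx [-0.986  0.166 -0.   ] z [ 0. -0. -1.] F [-1.3  1.   0.4] open 0.0
```

```bash
python3 -m handwheel '[[[-0.004,0,0,0,0,0,0],[0,0,0,0,0,0,0]]]' | grep -E 'pos|wrist'
python3 -m handwheel '[[[-0.004,0,0,0,0,0,0],[0,0,0,0,0,0,0]]]' | grep -E 'pos|wrist'
python3 -m handwheel '[[[-0.004,0,0,0,0,0,0],[0,0,0,0,0,0,0]]]' | grep -E 'pos|wrist'
python3 st.py
```

```text
position: [0.5789, 0.1922, 0.0593]
wrist_force: [-2.5, 2.1, 0.5]
position: [0.5797, 0.192, 0.0593]
wrist_force: [-4.1, 1.5, 2.3]
position: [0.5805, 0.1919, 0.0592]
wrist_force: [-6.5, 2.2, 3.7]
t 6.0 pos [0.5805 0.1919 0.0592] local mm [-111.2    0.5] toolx [-0.986  0.165  0.001] z [-0.001 -0.    -1.   ] F [-6.5  2.2  3.7] open -0.0
```

```bash
python3 -m handwheel '[[[-0.003,0,0,0,0,0,0],[0,0,0,0,0,0,0]]]' | grep -E 'pos|wrist'
python3 -m handwheel '[[[0.04,0,0,0,0,0,0],[0.1,0,0,0,0,0,0],[0.12,0.12,0,0,0,0,0],[0.1,0.12,-0.15,0,0,0,0],[0,0,-0.18,0,0,0,0],[0,0,-0.1,0,0,0,0],[0,0,0,0,0,0,0]]]'
python3 st.py
python3 - <<'E'
from station import r
import cv2,numpy as np
o=[]
for n in('scene','top'):
    c=r.capture(n);o.append(c['image'][:,:,::-1]);np.savez(n+'3.npz',**c)
t=cv2.resize(o[1][130:230,235:315],(460,575),interpolation=cv2.INTER_CUBIC)
for i in range(0,80,10):cv2.putText(t,str(235+i),(int(i*5.75),10),0,.35,(255,255,255))
for i in range(0,100,10):cv2.putText(t,str(130+i),(0,int(i*5.75)+4),0,.35,(255,255,255))
w=cv2.resize(o[0][145:245,340:440],(340,340),interpolation=cv2.INTER_CUBIC);x=np.zeros((576,800,3),np.uint8);x[:575,:460]=t;x[:340,460:]=w
cv2.imwrite('pics/p3.png',x)
E
```

```text
position: [0.581, 0.1918, 0.0592]
wrist_force: [-7.1, 2.3, 4.4]
t: 6.9
position: [0.5058, 0.2642, 0.1678]
ee_rot: [0.003, 0.083, 0.997, 0.002]
wrist_force: [0.7, 0.1, -0.4]
opening: 0.0003
grip_force: 0.0
t 6.9 pos [0.5058 0.2642 0.1678] local mm [-196.7   59.5] toolx [-0.986  0.165 -0.005] z [ 0.006  0.004 -1.   ] F [ 0.7  0.1 -0.4] open 0.0
```

View pics/p3.png

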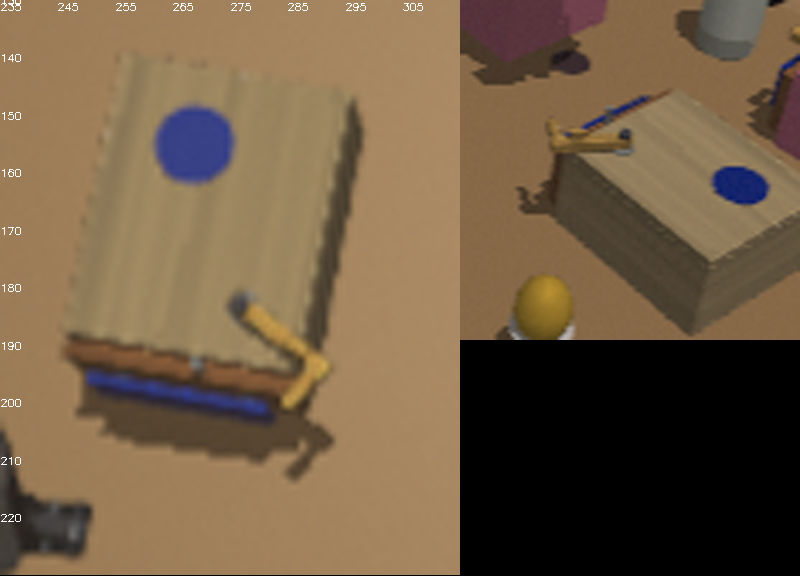

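The drawer is shut: the panel is flush with the box and the plate sits at rows 195–202. The latch is still at about 1.0 rad, with its pivot at (276,183) and hook corner at (290,194). Next I'll go over the box to behind the arm.

```bash
python3 -m handwheel '[[[-0.12,-0.117,0,0,0,0,0],[-0.12,-0.117,0,0,0,0,0],[-0.12,-0.117,0,0,0,0,0],[-0.12,-0.117,0,0,0,0,0],[-0.12,-0.117,0,0,0,0,0],[0,0,0,0,0,0,0],[0,0,0,0,0,0,0]]]' >/dev/null
python3 st.py
python3 - <<'E'
from st import *
c=np.load('top3.npz')
p=ray(c,(276.5,182.8),.098);h=ray(c,(290.5,194),.098);print(U@(p[:2]-O),U@(h[:2]-O))
for q in[(246.5,190),(288,196)]:print(U@(ray(c,q,.085)[:2]-O))
E
```

```text
t 7.7 pos [0.6277 0.0926 0.1623] local mm [-48.2 -89.6] toolx [-0.986  0.168  0.002] z [-0.002 -0.001 -1.   ] F [-0.5  0.5  0.1] open 0.0
[-0.05092033 -0.02908613] [-0.07777575 -0.07852966]
[-0.08756808  0.06092206]
[-0.08324422 -0.0704167 ]
```

```bash
python3 -m handwheel '[[[0,0,0.12,0,0,0,0],[0,0,0.132,0,0,0,0],[0,0,0,0,0,0,0]]]' >/dev/null; python3 st.py
python3 -m handwheel '[[[0.012,0.03,0,0,0,0,0],[0.012,0.03,0,0,0,0,0],[0.02,0.012,0,0,0,0,0],[0.02,0.004,0,0,0,0,0],[0.02,0.004,0,0,0,0,0],[0,0,0,0,0,0,0]]]' |grep wrist; python3 st.py
```

```text
t 8.0 pos [0.6246 0.095  0.0965] local mm [-51.7 -87.7] toolx [-0.986  0.164  0.007] z [-0.007 -0.001 -1.   ] F [-1.  -0.7 -0.5] open 0.0
wrist_force: [0.1, 0.2, -0.2]
t 8.6 pos [0.61   0.1176 0.1014] local mm [-69.8 -67.9] toolx [-0.986  0.165  0.   ] z [ 0.  0. -1.] F [ 0.1  0.2 -0.2] open 0.0
```

```bash
python3 -m handwheel '[[[0.016,0.006,0.004,0,0,0,0],[0.016,0.008,0.004,0,0,0,0],[0.016,0.008,0,0,0,0,0],[0.016,0.01,0,0,0,0,0],[0.012,0.014,0,0,0,0,0],[0,0,0,0,0,0,0]]]' |grep wrist; python3 st.py
python3 - <<'E'
from station import r
import cv2,numpy as np
o=[]
for n in('scene','top'):
    c=r.capture(n);o.append(c['image'][:,:,::-1]);np.savez(n+'4.npz',**c)
t=cv2.resize(o[1][130:230,235:315],(460,575),interpolation=cv2.INTER_CUBIC)
w=cv2.resize(o[0][145:245,340:440],(340,340),interpolation=cv2.INTER_CUBIC);x=np.zeros((576,800,3),np.uint8);x[:575,:460]=t;x[:340,460:]=w
cv2.imwrite('pics/p4.png',x)
E
```

```text
wrist_force: [0.2, -0.0, -0.4]
t 9.2 pos [0.5933 0.1326 0.0989] local mm [-88.7 -55.8] toolx [-0.986  0.165  0.   ] z [-0.  0. -1.] F [ 0.2 -0.  -0.4] open 0.0
```

View pics/p4.png

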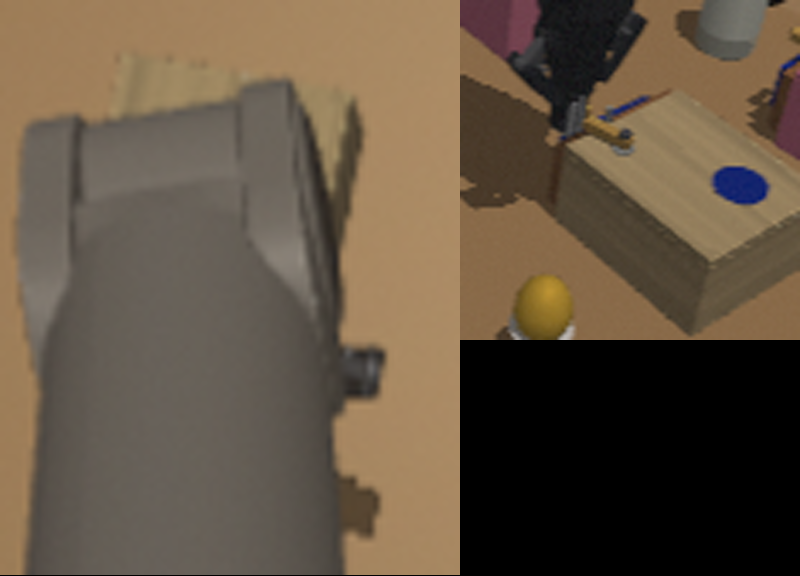

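The scene view shows the latch following the fingertips, with the arm now at about 0.3 rad. I'll push a few mm more, then back off and measure.

```bash
python3 -m handwheel '[[[0.004,0.01,0,0,0,0,0],[0,0.008,0,0,0,0,0],[0,0,0,0,0,0,0]]]' |grep wrist; python3 st.py
python3 -m handwheel '[[[0,-0.06,0,0,0,0,0],[0,-0.1,0,0,0,0,0],[0,-0.1,-0.1,0,0,0,0],[0.1,-0.15,-0.1,0,0,0,0],[0.1,-0.15,0,0,0,0,0],[0.1,-0.15,0,0,0,0,0],[0.1,-0.15,0,0,0,0,0],[0,0,0,0,0,0,0]]]' |grep wrist; python3 st.py
cat > look.py <<'E'
import sys
from station import r
import cv2,numpy as np
o=[];k=sys.argv[1]
for n in('scene','top'):
    c=r.capture(n);o.append(c['image'][:,:,::-1]);np.savez(n+k+'.npz',**c)
t=cv2.resize(o[1][170:220,240:300],(480,400),interpolation=cv2.INTER_CUBIC)
for i in range(0,60,10):cv2.putText(t,str(240+i),(i*8,10),0,.35,(255,255,255))
for i in range(0,50,10):cv2.putText(t,str(170+i),(0,i*8+4),0,.35,(255,255,255))
w=cv2.resize(o[0][145:225,340:420],(320,320),interpolation=cv2.INTER_CUBIC);x=np.zeros((400,800,3),np.uint8);x[:,:480]=t;x[:320,480:]=w
cv2.imwrite(f'pics/p{k}.png',x)
E
python3 look.py 5
```

```text
wrist_force: [-0.6, -0.5, 0.8]
t 9.6 pos [0.5935 0.1367 0.0988] local mm [-89.2 -51.8] toolx [-0.986  0.165  0.   ] z [-0. -0. -1.] F [-0.6 -0.5  0.8] open -0.0
wrist_force: [0.0, 0.0, 0.4]
t 10.4 pos [ 0.4559 -0.0628  0.1482] local mm [-192.  -271.2] toolx [-0.985  0.172  0.002] z [-0.002 -0.    -1.   ] F [0.  0.  0.4] open 0.0
```

View pics/p5.png

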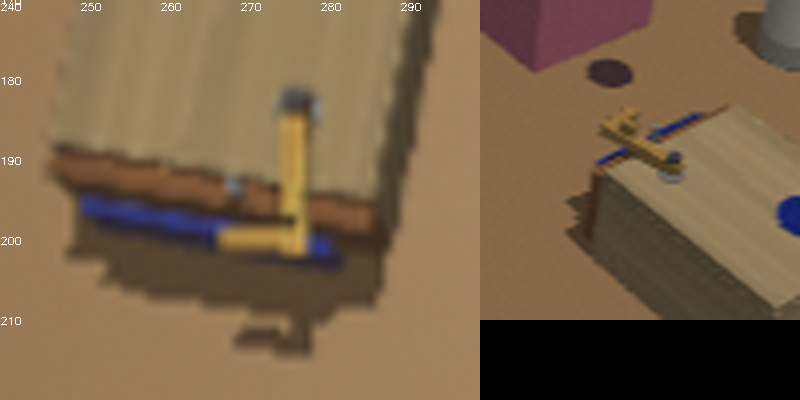

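The latch has swung almost closed: the arm is vertical in the image at column ~276.7, from row 182 to 201. I'll measure its remaining angle.

```bash
cat > ang.py <<'E'
import sys
from st import *
c=np.load(f'top{sys.argv[1]}.npz');im=c['image']
h=cv2.cvtColor(im,cv2.COLOR_RGB2HSV)
m=cv2.inRange(h,(15,130,110),(30,255,255));m[:183]=0;m[203:]=0;m[:,:262]=0;m[:,285:]=0
for y in range(184,203):
    x=np.flatnonzero(m[y]);print(y,x.min() if len(x) else '',x.max() if len(x) else '',end='; ')
pts=[]
for y in range(186,197):
    w=im[y,270:285].astype(float);s=np.clip((w[:,0]-w[:,2])-90,0,None)*(m[y,270:285]>0)
    if s.sum()>0:pts.append(ray(c,((s*np.arange(270,285)).sum()/s.sum(),y),.098)[:2])
L=(U@(np.array(pts)-O).T).T;k=np.polyfit(L[:,0],L[:,1],1);print('\nslope angle',np.arctan(k[0]),'y at pivot',np.polyval(k,-.05),'y at end',np.polyval(k,-.11))
# box edge direction: plate/eggs reference, blue plate
b=blue(c);b[:193]=0;b[205:]=0;b[:,:246]=0;b[:,285:]=0
pl=np.array([(x,np.flatnonzero(b[:,x]).mean()) for x in range(251,265) if b[:,x].any()])
W=np.array([U@(ray(c,q,.07)[:2]-O) for q in pl]);print('plate x vs y slope',np.polyfit(W[:,1],W[:,0],1))
E
python3 ang.py 5
```

```text
184 276 277; 185 276 278; 186 275 278; 187 275 278; 188 275 278; 189 275 277; 190 275 277; 191 275 277; 192 275 277; 193 275 278; 194 275 277; 195 275 278; 196 275 278; 197 277 278; 198 271 278; 199 268 277; 200 268 277; 201 275 277; 202  ; 
slope angle 0.18388834435800172 y at pivot -0.028893147221506883 y at end -0.04005251676662765
plate x vs y slope [ 0.0026846  -0.10012651]
```

The latch is at about 0.18 rad and the yaw estimate is confirmed. It needs about 8–9 mm more sideways push at the tab.

```bash
python3 -m handwheel '[[[-0.08,0.155,0,0,0,0,0],[-0.08,0.155,0,0,0,0,0],[-0.08,0.155,0,0,0,0,0],[-0.08,0.155,0,0,0,0,0],[-0.08,0.155,0,0,0,0,0],[0,0,0,0,0,0,0],[0,0,0,0,0,0,0]]]' |grep wrist; python3 st.py
```

```text
wrist_force: [-1.1, -0.8, 0.3]
t 11.2 pos [0.5912 0.1178 0.1474] local mm [-88.3 -70.8] toolx [-0.987  0.163  0.001] z [-0.001 -0.    -1.   ] F [-1.1 -0.8  0.3] open 0.0
```

```bash
python3 -m handwheel '[[[0,0,0.1,0,0,0,0],[0,0,0.094,0,0,0,0],[0,0,0,0,0,0,0],[0.006,0.03,0,0,0,0,0],[0,0.03,0,0,0,0,0],[0,0.016,0,0,0,0,0],[0,0,0,0,0,0,0]]]' |grep wrist; python3 st.py
```

```text
wrist_force: [-0.2, -0.0, -0.3]
t 11.9 pos [0.593  0.1366 0.1005] local mm [-89.6 -51.9] toolx [-0.986  0.164 -0.001] z [ 0.001  0.001 -1.   ] F [-0.2 -0.  -0.3] open 0.0
```

Back at the last contact point. I'll push to y = -43.5, then retreat and look again.

```bash
python3 -m handwheel '[[[0,0.012,0.004,0,0,0,0],[0,0.012,0,0,0,0,0],[0,0.01,0,0,0,0,0],[0,0,0,0,0,0,0]]]' |grep wrist; python3 st.py
python3 -m handwheel '[[[0,-0.06,0,0,0,0,0],[0,-0.1,0,0,0,0,0],[0,-0.1,-0.1,0,0,0,0],[0.1,-0.15,-0.1,0,0,0,0],[0.1,-0.15,0,0,0,0,0],[0.1,-0.15,0,0,0,0,0],[0.08,-0.12,0,0,0,0,0],[0,0,0,0,0,0,0]]]' |grep wrist; python3 st.py; python3 look.py 6; python3 ang.py 6
```

```text
wrist_force: [-0.2, 0.3, -0.7]
t 12.3 pos [0.5939 0.1442 0.0986] local mm [-90.  -44.3] toolx [-0.986  0.165  0.   ] z [-0.  0. -1.] F [-0.2  0.3 -0.7] open -0.0
wrist_force: [0.6, 1.1, 0.1]
t 13.1 pos [ 0.4632 -0.0485  0.148 ] local mm [-187.1 -255.8] toolx [-0.985  0.171  0.001] z [-0.001 -0.    -1.   ] F [0.6 1.1 0.1] open -0.0
184 275 277; 185 275 277; 186 275 277; 187 275 277; 188 275 277; 189 274 277; 190 274 276; 191 274 276; 192 274 276; 193 274 275; 194 273 277; 195 272 276; 196 272 276; 197 265 273; 198 265 274; 199 265 274; 200 270 274; 201 272 274; 202  ; 
slope angle -0.0651930564939009 y at pivot -0.030421534559112354 y at end -0.026504400146928765
plate x vs y slope [ 4.83750089e-05 -1.00140646e-01]
```

View pics/p6.png

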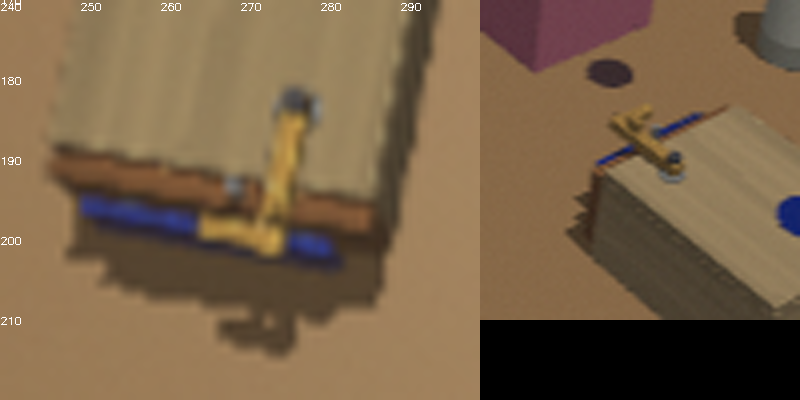

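The drawer is shut and the hook now sits in front of the pin. The brown panel contaminates the arm mask, so I'll refine the angle from brightness-based pixels and the scene view.

```bash
cat > ang2.py <<'E'
import sys
from st import *
for nm,(x0,x1,y0,y1) in(('top',(262,284,184,204)),('scene',(365,388,168,190))):
  c=np.load(nm+sys.argv[1]+'.npz');im=c['image'].astype(float)
  sc=8;big=cv2.resize(im[y0:y1,x0:x1].astype(np.uint8),None,fx=sc,fy=sc,interpolation=cv2.INTER_CUBIC).astype(float)
  m=((big[...,0]-big[...,2]>85)&(big[...,0]>140))
  v,u=np.nonzero(m);px=np.c_[x0+(u+.5)/sc-.5,y0+(v+.5)/sc-.5]
  L=np.array([U@(ray(c,p,.098)[:2]-O) for p in px])-[-.05,-.03]
  cv2.imwrite(f'm_{nm}.png',m*255)
  # arm only: bins of local x, midpoint of the band near the arm line
  out=[]
  for a in np.arange(-.052,-.007,.005):
    s=L[(abs(L[:,0]-a)<.0025)&(abs(L[:,1])<.016)]
    if len(s)>8:out.append((a,np.percentile(s[:,1],3),np.percentile(s[:,1],97)))
  out=np.array(out);print(nm,(out*1e3).round(1).tolist())
  mid=out[:,1:].mean(1);k=np.polyfit(out[:,0],mid,1);print(' angle',np.arctan(k[0]).round(3),'offset',k[1].round(4))
  # hooked end: line fit
  s=L[(L[:,1]>.006)&(L[:,1]<.03)&(L[:,0]<-.05)]
  if len(s)>30:k=np.polyfit(s[:,1],s[:,0],1);print(' hook angle',-np.arctan(k[0]).round(3),len(s))
E
python3 ang2.py 5; python3 ang2.py 6
```

```text
top [[-52.0, -11.5, 12.6], [-47.0, -11.7, -5.5], [-42.0, -10.2, -1.9], [-37.0, -9.1, -1.0], [-32.0, -8.1, -0.5], [-27.0, -7.6, 0.9], [-22.0, -6.6, 1.9], [-17.0, -5.6, 3.0], [-12.0, -4.6, 3.7]]
 angle 0.089 offset -0.0006
 hook angle 0.233 400
scene [[-52.0, -9.6, 14.3], [-47.0, -8.8, -6.1], [-32.0, -5.1, 1.0], [-27.0, -5.7, 0.5], [-22.0, -3.9, 1.0], [-17.0, -2.8, 2.9], [-12.0, -2.6, 2.4]]
 angle 0.044 offset -0.0003
 hook angle 0.238 210
top [[-52.0, -2.8, 15.4], [-47.0, -0.6, 6.2], [-42.0, -2.0, 5.3], [-37.0, -2.2, 5.2], [-32.0, -1.8, 4.4], [-27.0, -2.7, 4.9], [-22.0, -3.1, 4.9], [-17.0, -2.5, 5.3], [-12.0, -2.6, 5.0]]
 angle -0.088 offset -0.0008
 hook angle 0.013 775
scene [[-52.0, -0.5, 15.1], [-47.0, -0.9, 15.2], [-32.0, 0.3, 5.3], [-27.0, -0.7, 4.3], [-22.0, 0.1, 5.1], [-17.0, 0.5, 5.3], [-12.0, -0.2, 5.3]]
 angle -0.135 offset -0.0002
 hook angle 0.108 212[ WARN:0@0.430] global loadsave.cpp:1063 imwrite_ Unsupported depth image for selected encoder is fallbacked to CV_8U.
[ WARN:0@0.381] global loadsave.cpp:1063 imwrite_ Unsupported depth image for selected encoder is fallbacked to CV_8U.
```

Without the corrupted bins, the arm slope from the top view is about -0.01 rad. The hook's own angle there is about +0.01, and the scene view gives about 0. The plate's centre line is at -100.1 mm against -100 expected when shut. The robot is clear of everything, so I'll hand in.

```bash
python3 -c "
from station import r
print(r.sign_off())"
```

```text
the job is handed in; nothing more can be done
None
```

I pushed the blue-egg drawer shut and turned its latch to about 0 rad, with the hook in front of the pin; the red-egg box and the jar, bottle and egg cup were left alone, and I handed the job in at about 13 s.

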